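# Thread a lamp hanger bar through the slot of a ceiling panel and hold it ready

## Robot

A 7-joint arm with a two-finger parallel gripper is mounted at the origin on a cart in front of the work surface, level with it; the furniture and walls round the work are solid. World frame = base frame: x ahead of the robot, y to its left, z up, the work surface at z = 0. Lengths are in m, angles in degrees, forces in N, time in s.
With the tool pointing down it reaches from about 0.35 to 0.775 m from the base axis. Payload 3.1 kg.
Tool frame: the origin (TCP) lies midway between the tips of the shut fingers; the grasp point (between the pads) lies 19 mm behind it; z points along the fingers, y is the line along which they close (so a half turn about z gives the same grasp; the last joint's range is limited). The gripper opens to 85 mm and grips with 20 to 120 N. Pads are 22 mm wide; open, the fingers measure 114 mm over their backs; the gripper's body (76 mm by 85 mm) begins 54 mm behind the grasp point. The pads swing forward as they close: fully open they stand 13 mm farther back than shut.
Start: joints at [68.715, 17.813, 0.802, 86.603, -0.252, 75.585, -1.558], TCP at [0.178, -0.52, 0.208] pointing down, gripper open.
Joint ranges: [-154.91, 154.91], [-16.99, 109.72], [-72.82, 74.43], [7.12, 147.25], [-82.49, 262.49], [11.32, 116.49], [-174.64, 174.64]. Speed limits (degrees/s): [159.86, 159.86, 180, 180, 180, 180, 180].

## Interface

Orientations are given as a 3x3 rotation matrix whose columns are the frame's x, y, z axes.
In Python, from cell import sense, snapshot, camera_model, hand_in gives the robot as it stands. The module is installed in compiled form; this text tells all that it offers.
- The arm moves only by the shell command python3 -m creep 'ROWS' [FORCE]. ROWS is JSON, a list of rows, each an object of numbers: "tx", "ty", "tz": the shift along the tool's x, y, z in m; "ax", "ay", "az": the turn, a rotation vector about the tool's x, y, z in rad; "gripper": the opening, from 0 (shut) to 1 (fully open). In form: [{"tx": .., "ty": .., "tz": .., "ax": .., "ay": .., "az": .., "gripper": ..}, ...]. A call has 1 to 8 rows; each row is the pose to reach, as a shift and turn from the pose commanded when the call began, along the tool's axes at that moment; what a row does not reach only later rows make up. A row lasts 1/10 s, in which the tool goes at most 50 mm and 8.59 degrees, less where a joint would pass 70% of its speed; a pose out of reach is approached as far as the arm can. A call with a gripper value outside its range is refused whole. The fingers move at their own pace and stop on an object; FORCE is the grip in N (left out, the last holds). Time passes only in rows, so rows that repeat a pose let the fingers close. It gives the time, the measured TCP pose, the force, the opening and the grip force at its end, in the units of the state.
- sense(): the state, without advancing time (a new reading comes with each control period).
- snapshot(name): name is "side" or "top" or "wrist"; returns the picture (480x640x3 uint8, red, green, blue); there is no depth.
- camera_model(name): a dict with "mtx" (3x3 intrinsics, pixels), "pose" (4x4, takes a point from camera to world coordinates). Camera axes: x right, y down, z forward; pixel columns grow to the right and rows downward; lengths in m; the calibration is good to about 2 mm. A picture is of the moment at which its call begins: read the wrist's pose just before it. camera_model takes no time and is no camera call; for the wrist camera it gives the pose at the moment of the call.
- hand_in(): hands the job in; it is judged then, once.
The state is a dict: "time": time; "qpos": joint angles; "joint_velocities": joint speeds; "effort": joint torques, N m; "tool_pos": TCP position; "eef_rot": TCP orientation; "wrist_force": force on the tool from outside, world axes, zero at the start; "moment": the same for the moment, N m; "finger_gap": finger opening in m; "finger_force": force on a finger pad.
Only numpy, scipy, OpenCV 4.12 (cv2) and the standard library are available. Lean on these libraries where they do the work, as an engineer would, in place of code of your own. Each camera call takes 0.05 s, during which the arm holds its last target. There are 200 camera calls.

## Task

Pick up the lamp hanger bar (the square coupling at the top of its stud is there to grip) and, tilting it, thread it one end first down through the slot in the raised ceiling panel; the bar is longer than the slot. Finish still holding it, with the flat bar wholly underneath, level, lying along the slot and centred on it, about midway between panel and bench and touching neither, the stud standing up through the slot ready for its lamp. Do not force it against the panel, and leave the other things on the bench where they are.

Things in the scene. Friction and masses are not known exactly. Their poses are not given: they have to be found in the camera images.
- hanger: loose bare-metal inverted T, 0.25 kg: flat bar 180 x 32 x 6 mm (own x, y, z); a 10 mm round stud (foot collar 22 mm, 4 mm high) stands on its middle and carries a square coupling 16 x 16 mm, faces square to the bar, 90 to 150 mm above the bar's underside: grip here. Origin: centre of the underside, on the stud axis; x along the bar, z up the stud. Same when turned half round
- hanger_end_a (a point): the middle of the bar's end edge at +x of the hanger, 90 mm from its origin, on the underside
- hanger_end_b (a point): the middle of the bar's end edge at -x of the hanger, 90 mm from its origin, on the underside
- panel: fixed white ceiling panel, 260 x 150 mm (own x, y), 8 mm thick, on four 14 mm legs at the corners (116 and 61 mm from centre in x, y); underside 100 mm, top 108 mm above the bench, screw heads 3 mm higher. One slot through its centre, 136 mm long along own x, 50 mm wide along own y. Origin: on the bench under its centre; open space below
- slot (a point): centre of the slot, level with the panel's underside, 100 mm above the bench
- reel: reel of solder wire, 66 mm diameter, 34 mm high, loose bystander; origin under its centre
- ring: white ring, 54 mm diameter, 10 mm high, loose bystander; origin under its centre
- connector: black plug connector lying on the bench, 92 mm long, 18 mm thick, loose bystander; origin under its centre
- tape: roll of orange tape, 60 mm diameter, 19 mm high, loose bystander; origin under its centre

How it is judged (in metres and radians):
On the way, in this order (a step that is already met when the one before it is completed fails the run):
1. the hanger is lifted from the bench by the gripper (height (world z) of hanger above 0.03 m and contact force between the fingers and hanger above 1 N), for 0.1 s.
2. held and tilted in the slot: one end of the bar below the panel while the other end is still above it (((z of hanger_end_a in the frame of panel below 0.098 m and z of hanger_end_b in the frame of panel above 0.108 m and horizontal distance between hanger and slot below 0.07 m and contact force between the fingers and hanger above 1 N) or (z of hanger_end_b in the frame of panel below 0.098 m and z of hanger_end_a in the frame of panel above 0.108 m and horizontal distance between hanger and slot below 0.07 m and contact force between the fingers and hanger above 1 N))), for 0.1 s.
At the end, for the whole second after the job is handed in: Held by the fingers at rest, not touching the panel; underside 25 to 83 mm above the bench at the middle, 12 to 92 mm at the ends; upright within 0.1 rad, along the slot within 0.15 rad, centred within 14 mm; bystanders moved under 30 mm (contact force between the fingers and hanger above 1 N and contact force between hanger and panel below 0.1 N and z of hanger in the frame of panel between 0.025 and 0.083 m and height (world z) of hanger_end_a between 0.012 and 0.092 m and height (world z) of hanger_end_b between 0.012 and 0.092 m and angle between hanger's own z axis and vertical below 0.1 rad and angle between the x axis of hanger and the x axis of panel, either way round below 0.15 rad and horizontal distance between hanger and slot below 0.014 m and linear speed of hanger below 0.02 m/s and distance of each of reel, ring, connector, tape from where it was at the start of the episode below 0.03 m); the arm keeps its last pose, push and grip.
It fails at once if the hanger is forced against the panel with more than 30 N (contact force between hanger and panel above 30 N).
It fails at once if the arm or fingers press on the panel with more than 15 N (contact force between any of the fingers, the arm and panel above 15 N).
It fails at once if a bystander is moved more than 30 mm (distance of any of reel, ring, connector, tape from where it was at the start of the episode above 0.03 m).
It also fails if it takes over 48 s, if anything falls off the work surface, if the arm or the gripper's body presses on something with over 40 N, if the wrist force passes 120 N, or if a joint passes its speed limit or range.

## Working session

There is one attempt and no reset: what is moved stays moved. The work goes in short steps, Python scripts to look and compute and a shell command to move; the robot and the scene stay as the last step left them, time stands still between calls to the robot, and variables do not carry over. Pictures are saved under pics/ and viewed, at most 10 in all, crops included, and the job is handed in when it is done.

```bash
mkdir -p pics
python3 - <<'E'
from cell import *
import cv2,numpy as np
np.set_printoptions(precision=4,suppress=True)
s=sense();print(s['time'],s['tool_pos'],s['eef_rot'],s['finger_gap'])
for n in['top','side']:
    m=camera_model(n);print(n,m)
    cv2.imwrite(f'pics/{n}0.png',snapshot(n)[:,:,::-1])
E
```

```text
0.0 [ 0.1779 -0.5196  0.2071] [[ 0.9461  0.3239 -0.0009]
 [ 0.3239 -0.9461  0.0022]
 [-0.0001 -0.0024 -1.    ]] 0.08580341163902777
top {'mtx': array([[585.6409,   0.    , 323.8698],
       [  0.    , 585.6409, 229.3119],
       [  0.    ,   0.    ,   1.    ]]), 'pose': array([[ 0.0002, -0.9907,  0.1362,  0.3306],
       [-0.9997,  0.0031,  0.0242, -0.105 ],
       [-0.0244, -0.1361, -0.9904,  1.3905],
       [ 0.    ,  0.    ,  0.    ,  1.    ]])}
side {'mtx': array([[528.7212,   0.    , 325.26  ],
       [  0.    , 528.7212, 236.4937],
       [  0.    ,   0.    ,   1.    ]]), 'pose': array([[-0.9998,  0.0155,  0.0095,  0.478 ],
       [ 0.0004,  0.5396, -0.8419,  1.0976],
       [-0.0181, -0.8418, -0.5395,  0.8553],
       [ 0.    ,  0.    ,  0.    ,  1.    ]])}
```

View pics/top0.png

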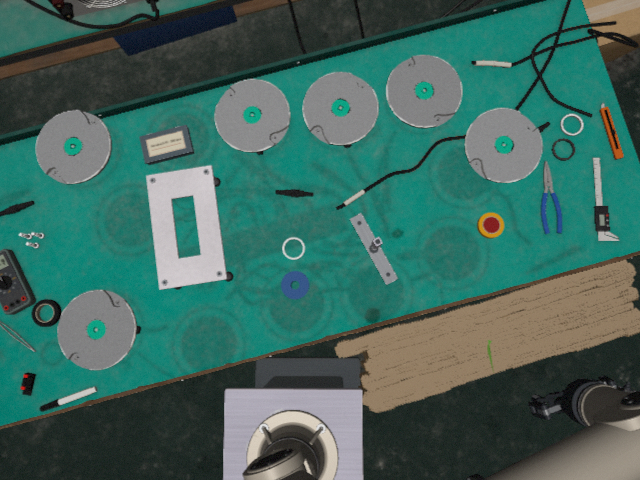

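View pics/side0.png

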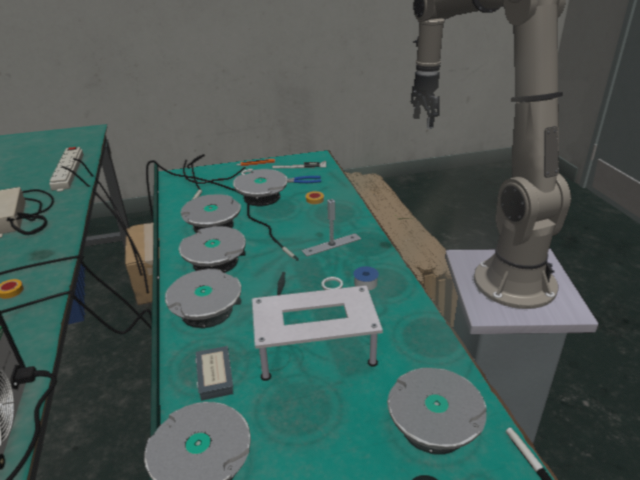

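The top view shows the white panel at about (187,227) with its slot at (186,226). The hanger bar is centred near (375,249) with the coupling at (376,243), the ring at (293,248), the reel at (295,286), the connector at (295,193) and the tape at (490,225). The side view shows the stud upright, its coupling at about (332,205).

```bash
cat > h.py <<'E'
from cell import *
import cv2,numpy as np
np.set_printoptions(precision=4,suppress=True)
def cast(m,px,z):
    px=np.atleast_2d(px).astype(float)
    d=np.c_[px,np.ones(len(px))]@np.linalg.inv(m['mtx']).T@m['pose'][:3,:3].T
    o=m['pose'][:3,3]
    return o+d*((z-o[2])/d[:,2])[:,None]
def proj(m,P):
    P=np.atleast_2d(P); c=(P-m['pose'][:3,3])@m['pose'][:3,:3]
    return (c@m['mtx'].T)[:,:2]/c[:,2:]
def rect(P):
    (c,wh,a)=cv2.minAreaRect((P[:,:2]*1000).astype(np.float32))
    b=cv2.boxPoints((c,wh,a)); e=[b[1]-b[0],b[2]-b[1]]; l=max(e,key=np.linalg.norm)
    return np.array(c)/1000,wh,np.degrees(np.arctan2(l[1],l[0]))%180
E
python3 - <<'E'
from h import *
im=cv2.imread('pics/top0.png');hsv=cv2.cvtColor(im,cv2.COLOR_BGR2HSV);m=camera_model('top')
def cnts(mask,x0,y0,x1,y1,mode=cv2.RETR_CCOMP):
    k=np.zeros_like(mask);k[y0:y1,x0:x1]=mask[y0:y1,x0:x1]
    c,h=cv2.findContours(k,mode,cv2.CHAIN_APPROX_NONE);return c
grey=((hsv[...,1]<60)&(hsv[...,2]>90)).astype(np.uint8)
wh=((hsv[...,1]<60)&(hsv[...,2]>150)).astype(np.uint8)
for c in cnts(wh,140,155,240,300):
    if cv2.contourArea(c)>400: print('panel',cv2.contourArea(c),rect(cast(m,c[:,0],.108)))
for c in cnts(grey,340,200,410,300):
    if cv2.contourArea(c)>200: print('bar',cv2.contourArea(c),rect(cast(m,c[:,0],.006)))
cv2.imwrite('pics/bar.png',cv2.resize(im[195:300,330:420],None,fx=5,fy=5,interpolation=cv2.INTER_CUBIC))
for n,p,z in [('reel',(295,286),.034),('ring',(293,248),.01),('conn',(295,193),.01),('tape',(490,225),.019)]: print(n,cast(m,p,z))
E
```

```text
panel 7576.0 (array([0.5148, 0.2352]), (260.6688232421875, 150.35260009765625), np.float32(8.935117))
panel 1428.0 (array([0.515 , 0.2351]), (140.17921447753906, 54.55961608886719), np.float32(9.094146))
bar 986.5 (array([ 0.4772, -0.1925]), (179.3812713623047, 42.11741256713867), np.float32(28.45555))
reel [[ 0.3851 -0.0051  0.034 ]]
ring [[0.4758 0.002  0.01  ]]
conn [[ 0.6087 -0.0018  0.01  ]]
tape [[ 0.5282 -0.462   0.019 ]]
```

View pics/bar.png

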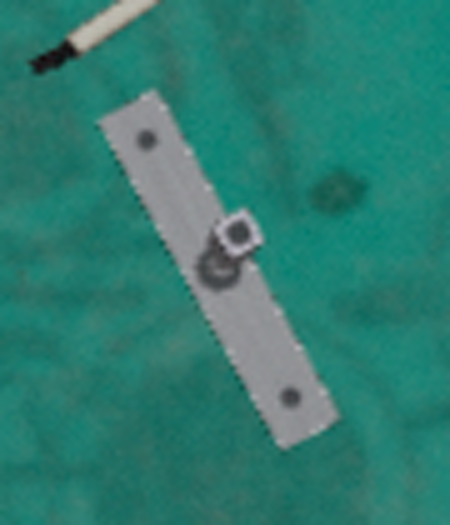

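The crop shows the bar corners at crop pixels (100,121), (153,90), (340,416) and (285,449), with the coupling top at (239,232). That makes the stud upright and the bar about 29° from world x.

```bash
cat >> h.py <<'E'
from scipy.spatial.transform import Rotation as Ro
def delta(pos,R):
    "shift and turn in the tool axes from the measured pose to pos,R"
    s=sense();R0=np.array(s['eef_rot']);
    return R0.T@(np.array(pos)-s['tool_pos']), Ro.from_matrix(R0.T@R).as_rotvec()
def Rt(yaw,tilt=0):
    "tool down, x along yaw (deg); tilt>0 points the fingers toward +x of yaw"
    y=np.radians(yaw);R=np.array([[np.cos(y),np.sin(y),0],[np.sin(y),-np.cos(y),0],[0,0,-1.]])
    return R@Ro.from_rotvec([0,np.radians(tilt),0]).as_matrix()
E
python3 - <<'E'
from h import *
m=camera_model('top')
c=np.array([[100,121],[153,90],[340,416],[285,449]])/5+[330,195]-.4
C=cast(m,c,.006);print(C,rect(C),C.mean(0))
k=cast(m,np.array([[239,232]])/5+[330,195]-.4,.15);print('coupling',k)
g,w=(C.mean(0)[:2]+k[0,:2])/2,rect(C)[2]
print(g,w,delta([*g,.2],Rt(w)))
E
```

```text
[[ 0.5461 -0.1326  0.006 ]
 [ 0.561  -0.1581  0.006 ]
 [ 0.4052 -0.2447  0.006 ]
 [ 0.3898 -0.2186  0.006 ]] (array([ 0.4754, -0.1883]), (179.10450744628906, 30.271968841552734), np.float32(29.072271)) [ 0.4755 -0.1885  0.006 ]
coupling [[ 0.4757 -0.1886  0.15  ]]
[ 0.4756 -0.1885] 29.072271 (array([ 0.3889, -0.2168,  0.0076]), array([-0.0022, -0.0001, -0.1775]))
```

```bash
python3 -m creep '[{"tx":0.389,"ty":-0.217,"tz":0.0,"az":-0.178,"gripper":1},{"tx":0.389,"ty":-0.217,"tz":0.0,"az":-0.178,"gripper":1},{"tx":0.389,"ty":-0.217,"tz":0.0,"az":-0.178,"gripper":1},{"tx":0.389,"ty":-0.217,"tz":0.0,"az":-0.178,"gripper":1},{"tx":0.389,"ty":-0.217,"tz":0.0,"az":-0.178,"gripper":1},{"tx":0.389,"ty":-0.217,"tz":0.0,"az":-0.178,"gripper":1},{"tx":0.389,"ty":-0.217,"tz":0.0,"az":-0.178,"gripper":1},{"tx":0.389,"ty":-0.217,"tz":0.0,"az":-0.178,"gripper":1}]'
python3 - <<'E'
from h import *
print(delta([.4756,-.1885,.2],Rt(29.07)))
E
```

```text
(array([ 0.3889, -0.2169,  0.0076]), array([-0.0022, -0.0001, -0.1775]))validation failed for argument at $[0]...
```

```bash
python3 -m creep '[{"tx":0.389,"ty":-0.217,"tz":0.0,"ax":0.0,"ay":0.0,"az":-0.178,"gripper":1.0},{"tx":0.389,"ty":-0.217,"tz":0.0,"ax":0.0,"ay":0.0,"az":-0.178,"gripper":1.0},{"tx":0.389,"ty":-0.217,"tz":0.0,"ax":0.0,"ay":0.0,"az":-0.178,"gripper":1.0},{"tx":0.389,"ty":-0.217,"tz":0.0,"ax":0.0,"ay":0.0,"az":-0.178,"gripper":1.0},{"tx":0.389,"ty":-0.217,"tz":0.0,"ax":0.0,"ay":0.0,"az":-0.178,"gripper":1.0},{"tx":0.389,"ty":-0.217,"tz":0.0,"ax":0.0,"ay":0.0,"az":-0.178,"gripper":1.0},{"tx":0.389,"ty":-0.217,"tz":0.0,"ax":0.0,"ay":0.0,"az":-0.178,"gripper":1.0},{"tx":0.389,"ty":-0.217,"tz":0.0,"ax":0.0,"ay":0.0,"az":-0.178,"gripper":1.0}]'
python3 - <<'E'
from h import *
print(delta([.4756,-.1885,.2],Rt(29.07)))
E
```

```text
time: 0.9
tool_pos: [0.4462, -0.2211, 0.2079]
eef_rot: [[0.874, 0.486, -0.0], [0.486, -0.874, -0.0], [-0.0, -0.0, -1.0]]
wrist_force: [1.4, 0.2, -0.5]
finger_gap: 0.0853
finger_force: 0.0
(array([ 0.0416, -0.0142,  0.0079]), array([-0.0001,  0.0005,  0.0002]))
```

```bash
python3 -m creep '[{"tx":0.035,"ty":-0.013,"tz":0.0,"ax":0.0,"ay":0.0,"az":0.0,"gripper":1.0},{"tx":0.035,"ty":-0.013,"tz":0.0,"ax":0.0,"ay":0.0,"az":0.0,"gripper":1.0},{"tx":0.035,"ty":-0.013,"tz":0.0,"ax":0.0,"ay":0.0,"az":0.0,"gripper":1.0},{"tx":0.035,"ty":-0.013,"tz":0.0,"ax":0.0,"ay":0.0,"az":0.0,"gripper":1.0}]'
python3 - <<'E'
from h import *
print(delta([.4756,-.1885,.108],Rt(29.07)))
m=camera_model('wrist');cv2.imwrite('pics/w1.png',snapshot('wrist')[:,:,::-1])
print(proj(m,[.4756,-.1885,.15]),proj(m,[.4756,-.1885,0.006]))
E
```

```text
time: 1.3
tool_pos: [0.4686, -0.196, 0.2077]
eef_rot: [[0.875, 0.484, -0.002], [0.484, -0.875, -0.001], [-0.002, -0.0, -1.0]]
wrist_force: [-0.8, -0.8, 0.2]
finger_gap: 0.0854
finger_force: 0.0
(array([ 0.01  , -0.0032,  0.0997]), array([-0.0001,  0.0018, -0.002 ]))
[[317.9041 226.7723]] [[319.8697 187.7852]]
```

View pics/w1.png

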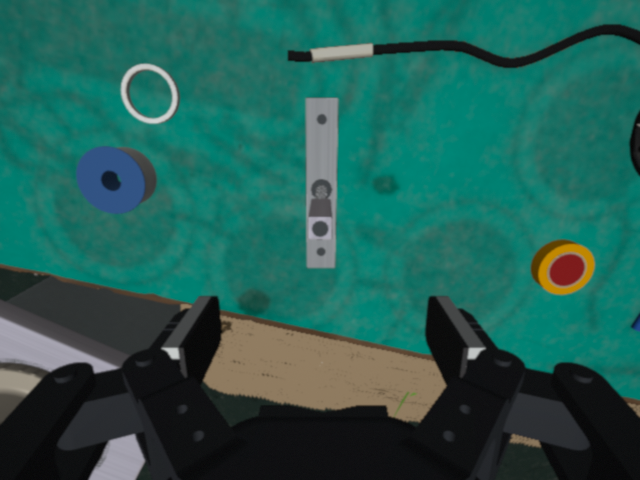

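The wrist view shows the coupling at (320,228), against a prediction of (318,227), with the bar running along the tool x axis. The estimate holds, so I'm going down to grip.

```bash
python3 -m creep '[{"tx":0.01,"ty":-0.003,"tz":0.01,"ax":0.0,"ay":0.0,"az":0.0,"gripper":1.0},{"tx":0.01,"ty":-0.003,"tz":0.04,"ax":0.0,"ay":0.0,"az":0.0,"gripper":1.0},{"tx":0.01,"ty":-0.003,"tz":0.07,"ax":0.0,"ay":0.0,"az":0.0,"gripper":1.0},{"tx":0.01,"ty":-0.003,"tz":0.1,"ax":0.0,"ay":0.0,"az":0.0,"gripper":1.0},{"tx":0.01,"ty":-0.003,"tz":0.1,"ax":0.0,"ay":0.0,"az":0.0,"gripper":1.0},{"tx":0.01,"ty":-0.003,"tz":0.1,"ax":0.0,"ay":0.0,"az":0.0,"gripper":1.0}]'
python3 -m creep '[{"tx":0.0,"ty":0.0,"tz":0.0,"ax":0.0,"ay":0.0,"az":0.0,"gripper":0.0},{"tx":0.0,"ty":0.0,"tz":0.0,"ax":0.0,"ay":0.0,"az":0.0,"gripper":0.0},{"tx":0.0,"ty":0.0,"tz":0.0,"ax":0.0,"ay":0.0,"az":0.0,"gripper":0.0},{"tx":0.0,"ty":0.0,"tz":0.0,"ax":0.0,"ay":0.0,"az":0.0,"gripper":0.0},{"tx":0.0,"ty":0.0,"tz":0.0,"ax":0.0,"ay":0.0,"az":0.0,"gripper":0.0},{"tx":0.0,"ty":0.0,"tz":0.0,"ax":0.0,"ay":0.0,"az":0.0,"gripper":0.0},{"tx":0.0,"ty":0.0,"tz":0.0,"ax":0.0,"ay":0.0,"az":0.0,"gripper":0.0},{"tx":0.0,"ty":0.0,"tz":0.0,"ax":0.0,"ay":0.0,"az":0.0,"gripper":0.0}]' 90
```

```text
time: 1.95
tool_pos: [0.4768, -0.187, 0.108]
eef_rot: [[0.874, 0.486, -0.001], [0.486, -0.874, 0.001], [-0.001, -0.001, -1.0]]
wrist_force: [0.7, 0.8, 0.8]
finger_gap: 0.0851
finger_force: 0.0
time: 2.75
tool_pos: [0.4778, -0.1876, 0.109]
eef_rot: [[0.874, 0.486, 0.002], [0.486, -0.874, -0.001], [0.001, 0.002, -1.0]]
wrist_force: [0.6, -1.2, 5.1]
finger_gap: 0.0138
finger_force: 90.1
```

```bash
python3 -m creep '[{"tx":0.0,"ty":0.0,"tz":-0.02,"ax":0.0,"ay":0.0,"az":0.0,"gripper":0.0},{"tx":0.0,"ty":0.0,"tz":-0.05,"ax":0.0,"ay":0.0,"az":0.0,"gripper":0.0},{"tx":0.0,"ty":0.0,"tz":-0.08,"ax":0.0,"ay":0.0,"az":0.0,"gripper":0.0},{"tx":0.0,"ty":0.0,"tz":-0.11,"ax":0.0,"ay":0.0,"az":0.0,"gripper":0.0},{"tx":0.0,"ty":0.0,"tz":-0.14,"ax":0.0,"ay":0.0,"az":0.0,"gripper":0.0},{"tx":0.0,"ty":0.0,"tz":-0.17,"ax":0.0,"ay":0.0,"az":0.0,"gripper":0.0},{"tx":0.0,"ty":0.0,"tz":-0.18,"ax":0.0,"ay":0.0,"az":0.0,"gripper":0.0},{"tx":0.0,"ty":0.0,"tz":-0.18,"ax":0.0,"ay":0.0,"az":0.0,"gripper":0.0}]' 110
cat >> h.py <<'E'
YAW=9.0;PC=np.array([.515,.235]);OFF=np.array([-.0024,0,.109])
def hang(C,tilt=0,yaw=YAW):
    "delta that brings the hanger origin to (u,v,z) in the panel frame"
    y=np.radians(yaw);e=np.array([[np.cos(y),-np.sin(y)],[np.sin(y),np.cos(y)]])
    R=Rt(yaw,tilt);p=np.r_[PC+e@np.array(C[:2]),C[2]]-R@OFF
    d,r=delta(p,R);print(C,tilt,'t',d.round(4),'r',r.round(4))
E
python3 - <<'E'
from h import *
hang([.037,0,.19]); print(np.degrees(np.array(sense()['qpos'])) if max(abs(np.array(sense()['qpos'])))<4 else sense()['qpos'])
E
```

```text
time: 3.55
tool_pos: [0.4774, -0.1868, 0.2883]
eef_rot: [[0.874, 0.487, 0.001], [0.487, -0.874, -0.0], [0.001, 0.0, -1.0]]
wrist_force: [0.6, 1.1, -3.1]
finger_gap: 0.013
finger_force: 107.8
[0.037, 0, 0.19] 0 t [ 0.2751 -0.3366 -0.0106] r [ 0.0003 -0.0008  0.3512]
[ 34.0769  12.6198 -18.2101  82.8193   3.916   85.1384 -44.9308]
```

```bash
python3 -m creep '[{"tx":0.01,"ty":-0.015,"tz":-0.01,"ax":0.0,"ay":0.0,"az":0.02,"gripper":0.0},{"tx":0.035,"ty":-0.045,"tz":-0.01,"ax":0.0,"ay":0.0,"az":0.06,"gripper":0.0},{"tx":0.06,"ty":-0.075,"tz":-0.01,"ax":0.0,"ay":0.0,"az":0.1,"gripper":0.0},{"tx":0.085,"ty":-0.105,"tz":-0.01,"ax":0.0,"ay":0.0,"az":0.14,"gripper":0.0},{"tx":0.11,"ty":-0.135,"tz":-0.01,"ax":0.0,"ay":0.0,"az":0.18,"gripper":0.0},{"tx":0.135,"ty":-0.165,"tz":-0.01,"ax":0.0,"ay":0.0,"az":0.22,"gripper":0.0},{"tx":0.16,"ty":-0.195,"tz":-0.01,"ax":0.0,"ay":0.0,"az":0.26,"gripper":0.0},{"tx":0.18,"ty":-0.22,"tz":-0.01,"ax":0.0,"ay":0.0,"az":0.29,"gripper":0.0}]'
python3 - <<'E'
from h import *
hang([.037,0,.19])
E
```

```text
time: 4.35
tool_pos: [0.5258, 0.0953, 0.295]
eef_rot: [[0.976, 0.217, -0.006], [0.217, -0.976, 0.0], [-0.006, -0.002, -1.0]]
wrist_force: [0.3, 1.0, -2.8]
finger_gap: 0.0133
finger_force: 107.8
[0.037, 0, 0.19] 0 t [ 0.0591 -0.1362 -0.0041] r [-0.0014  0.0056  0.0619]
```

```bash
python3 -m creep '[{"tx":0.012,"ty":-0.028,"tz":-0.004,"ax":0.0,"ay":0.0,"az":0.015,"gripper":0.0},{"tx":0.024,"ty":-0.056,"tz":-0.004,"ax":0.0,"ay":0.0,"az":0.03,"gripper":0.0},{"tx":0.036,"ty":-0.084,"tz":-0.004,"ax":0.0,"ay":0.0,"az":0.045,"gripper":0.0},{"tx":0.048,"ty":-0.11,"tz":-0.004,"ax":0.0,"ay":0.0,"az":0.06,"gripper":0.0},{"tx":0.055,"ty":-0.125,"tz":-0.004,"ax":0.0,"ay":0.0,"az":0.062,"gripper":0.0},{"tx":0.057,"ty":-0.132,"tz":-0.004,"ax":0.0,"ay":0.0,"az":0.062,"gripper":0.0},{"tx":0.057,"ty":-0.132,"tz":-0.004,"ax":0.0,"ay":0.0,"az":0.062,"gripper":0.0}]'
python3 - <<'E'
from h import *
print(sense()['qpos'])
hang([.037,0,.165],25)
E
```

```text
time: 5.05
tool_pos: [0.5532, 0.2347, 0.2996]
eef_rot: [[0.987, 0.158, -0.005], [0.158, -0.987, -0.001], [-0.005, 0.001, -1.0]]
wrist_force: [-1.0, 0.0, -3.0]
finger_gap: 0.0131
finger_force: 107.8
[  -7.1608   25.3233  -28.324    65.9047   11.6345   91.7153 -113.7639]
[0.037, 0, 0.165] 25 t [-0.0444 -0.0064  0.0351] r [0.0003 0.4411 0.0014]
```

```bash
python3 -m creep '[{"tx":-0.006,"ty":-0.001,"tz":0.0,"ax":0.0,"ay":0.07,"az":0.0,"gripper":0.0},{"tx":-0.013,"ty":-0.002,"tz":0.0,"ax":0.0,"ay":0.14,"az":0.0,"gripper":0.0},{"tx":-0.02,"ty":-0.003,"tz":0.005,"ax":0.0,"ay":0.21,"az":0.0,"gripper":0.0},{"tx":-0.027,"ty":-0.004,"tz":0.015,"ax":0.0,"ay":0.28,"az":0.0,"gripper":0.0},{"tx":-0.034,"ty":-0.005,"tz":0.02,"ax":0.0,"ay":0.35,"az":0.0,"gripper":0.0},{"tx":-0.04,"ty":-0.006,"tz":0.028,"ax":0.0,"ay":0.41,"az":0.0,"gripper":0.0},{"tx":-0.044,"ty":-0.006,"tz":0.033,"ax":0.0,"ay":0.44,"az":0.0,"gripper":0.0},{"tx":-0.044,"ty":-0.006,"tz":0.033,"ax":0.0,"ay":0.44,"az":0.0,"gripper":0.0}]'
python3 - <<'E'
from h import *
print(sense()['qpos'])
hang([.037,0,.165],25)
for n in['side','top']:cv2.imwrite(f'pics/{n}2.png',snapshot(n)[:,:,::-1])
s=sense();R=np.array(s['eef_rot']);C=s['tool_pos']+R@OFF
P=np.array([C,C+.09*R[:,0],C-.09*R[:,0]]);m=camera_model('side');print(P,proj(m,P))
a=[int(v) for v in proj(m,C)[0]]
im=cv2.imread('pics/side2.png')[a[1]-110:a[1]+90,a[0]-130:a[0]+130];print(a);cv2.imwrite('pics/s2c.png',cv2.resize(im,None,fx=3,fy=3))
E
```

```text
time: 5.85
tool_pos: [0.5066, 0.2299, 0.2662]
eef_rot: [[0.896, 0.153, 0.416], [0.141, -0.988, 0.061], [0.42, 0.004, -0.907]]
wrist_force: [-0.3, -1.4, -2.8]
finger_gap: 0.0134
finger_force: 107.9
[  -3.0691    0.6713  -30.2538  103.9378   13.1918   53.4179 -120.1902]
[0.037, 0, 0.165] 25 t [ 0.0014 -0.0038  0.0021] r [ 0.0052  0.0024 -0.0009]
[[0.5537 0.2379 0.1692]
 [0.6342 0.2504 0.2075]
 [0.4732 0.2254 0.131 ]] [[294.55   291.949 ]
 [253.3406 281.5123]
 [333.5318 301.8216]]
[294, 291]
```

View pics/s2c.png

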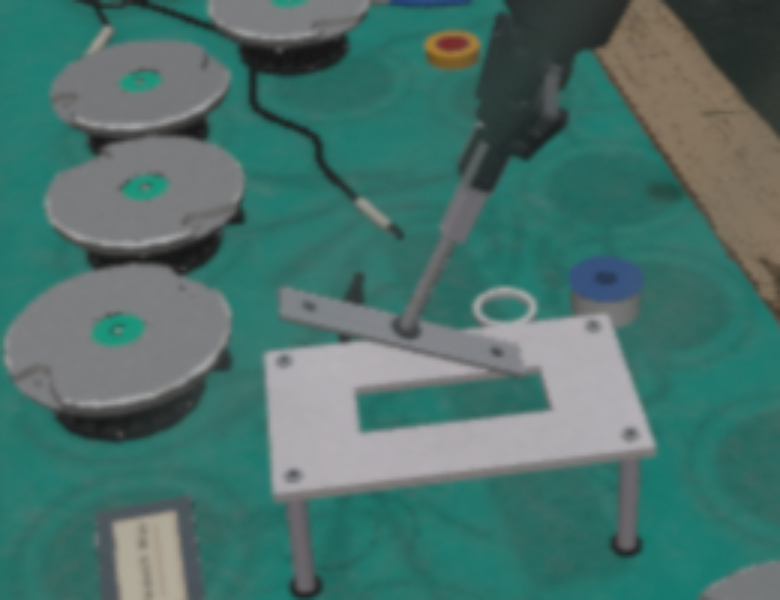

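The side crop shows the bar above the panel, tilted with its near-robot end (crop 520,365) down over the slot (corners 357,390; 540,369; 551,410; 362,432). It seems about 4 px to the right of the prediction, so I'm measuring that.

Run:
```python
from h import *
m=camera_model('side');o=np.array([164,181])
sl=np.array([[357,390],[540,369],[551,410],[362,432]])/3+o-.33
S=cast(m,sl,.108);print('slot side',S.mean(0),rect(S))
# bar corners, top-view contour and side view
s=sense();R=np.array(s['eef_rot']);C=s['tool_pos']+R@OFF
cor=np.array([C+R@[sx*.09,sy*.016,-h] for h in(0,.006) for sx in(-1,1) for sy in(-1,1)])
f=np.array([C+R@[0,0,-.004],C+R@[0,0,-.10]])
print('side pred crop',((proj(m,np.r_[cor,f])-o+.33)*3).round(0))
mt=camera_model('top');print('top pred',proj(mt,np.r_[cor,f]).round(1))
a=proj(mt,C)[0].astype(int)-[50,75];print(a)
cv2.imwrite('pics/t2c.png',cv2.resize(cv2.imread('pics/top2.png')[a[1]:a[1]+150,a[0]:a[0]+100],None,fx=4,fy=4,interpolation=cv2.INTER_CUBIC))
```

```text
slot side [0.5138 0.237  0.108 ] (array([0.5138, 0.237 ]), (133.83840942382812, 45.25288009643555), np.float32(8.659257))
side pred crop [[513. 378.]
 [506. 349.]
 [270. 317.]
 [268. 288.]
 [517. 372.]
 [509. 343.]
 [273. 310.]
 [271. 282.]
 [395. 329.]
 [450. 220.]]
top pred [[179.  244.8]
 [193.5 242.5]
 [159.8 164. ]
 [175.  161.6]
 [178.5 245.7]
 [193.1 243.4]
 [159.2 164.6]
 [174.4 162.2]
 [176.7 204.6]
 [167.  216.9]]
[127 129]
```

View pics/t2c.png

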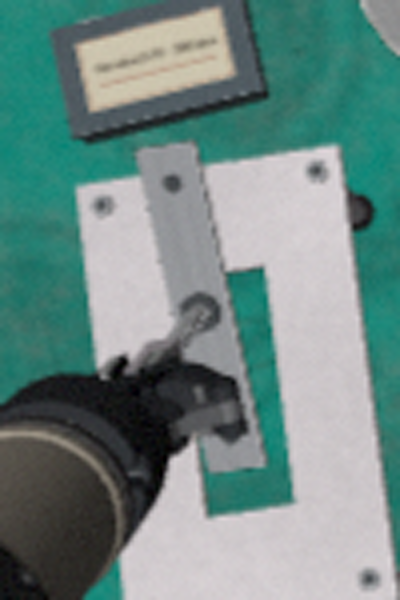

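The top crop shows the stud foot at (201,312) and the lower end at (212..267,468), over the slot (203..290). The hanger hangs back about 5 mm along the slot and 3 mm across it, i.e. about 2.5° of sag in the grip. I'll compensate for that.

```bash
cat >> h.py <<'E'
def hang(C,tilt=0,sag=2.5,dv=.0035,yaw=YAW):
    y=np.radians(yaw);e=np.array([[np.cos(y),-np.sin(y)],[np.sin(y),np.cos(y)]])
    R=Rt(yaw,tilt+sag);p=np.r_[PC+e@np.array([C[0],C[1]+dv]),C[2]]-Rt(yaw,tilt)@[-.0024,0,.128]+R@[0,0,.019]
    d,r=delta(p,R);print(C,tilt,'t',d.round(4),'r',r.round(4))
E
python3 - <<'E'
from h import *
for C in([.037,0,.16],[.021,0,.137],[.005,0,.113],[-.011,0,.09],[-.027,0,.066]):hang(C,25)
E
```

```text
[0.037, 0, 0.16] 25 t [-0.0044 -0.0064  0.0076] r [ 0.0027  0.0411 -0.0026]
[0.021, 0, 0.137] 25 t [-0.0286 -0.0064  0.0216] r [ 0.0027  0.0411 -0.0026]
[0.005, 0, 0.113] 25 t [-0.0533 -0.0063  0.0365] r [ 0.0027  0.0411 -0.0026]
[-0.011, 0, 0.09] 25 t [-0.0776 -0.0063  0.0506] r [ 0.0027  0.0411 -0.0026]
[-0.027, 0, 0.066] 25 t [-0.1022 -0.0063  0.0655] r [ 0.0027  0.0411 -0.0026]
```

First to the middle of the threading (step 2), slowly.

```bash
python3 -m creep '[{"tx":-0.002,"ty":-0.003,"tz":0.004,"ax":0.0,"ay":0.02,"az":0.0,"gripper":0.0},{"tx":-0.004,"ty":-0.006,"tz":0.008,"ax":0.003,"ay":0.041,"az":-0.003,"gripper":0.0},{"tx":-0.012,"ty":-0.006,"tz":0.012,"ax":0.003,"ay":0.041,"az":-0.003,"gripper":0.0},{"tx":-0.02,"ty":-0.006,"tz":0.017,"ax":0.003,"ay":0.041,"az":-0.003,"gripper":0.0},{"tx":-0.029,"ty":-0.006,"tz":0.022,"ax":0.003,"ay":0.041,"az":-0.003,"gripper":0.0},{"tx":-0.029,"ty":-0.006,"tz":0.022,"ax":0.003,"ay":0.041,"az":-0.003,"gripper":0.0},{"tx":-0.029,"ty":-0.006,"tz":0.022,"ax":0.003,"ay":0.041,"az":-0.003,"gripper":0.0}]'
python3 - <<'E'
from h import *
for C in([.021,0,.137],[.005,0,.113],[-.011,0,.09],[-.027,0,.066]):hang(C,25)
print(sense()['wrist_force'])
m=camera_model('side');cv2.imwrite('pics/side3.png',snapshot('side')[:,:,::-1])
cv2.imwrite('pics/s3c.png',cv2.resize(cv2.imread('pics/side3.png')[240:380,230:400],None,fx=4,fy=4))
s=sense();R=np.array(s['eef_rot']);g=s['tool_pos']-R@[0,0,.019];H=Rt(YAW,25)
C=g+H@[-.0024,0,.128];print(((proj(m,[C+H@[sx*.09,sy*.016,-.006] for sx in(-1,0,1) for sy in(-1,1)])-[230,240])*4).round())
E
```

```text
time: 6.65
tool_pos: [0.4926, 0.2363, 0.2368]
eef_rot: [[0.875, 0.159, 0.457], [0.141, -0.987, 0.075], [0.463, -0.001, -0.887]]
wrist_force: [0.0, -0.2, -2.5]
finger_gap: 0.0134
finger_force: 107.9
[0.021, 0, 0.137] 25 t [ 0.      0.0012 -0.0004] r [-0.0023 -0.001   0.002 ]
[0.005, 0, 0.113] 25 t [-0.0253  0.0012  0.0135] r [-0.0023 -0.001   0.002 ]
[-0.011, 0, 0.09] 25 t [-0.0501  0.0012  0.0265] r [-0.0023 -0.001   0.002 ]
[-0.027, 0, 0.066] 25 t [-0.0754  0.0012  0.0403] r [-0.0023 -0.001   0.002 ]
[ 0.0309 -0.2191 -2.4729]
[[459. 310.]
 [448. 271.]
 [304. 273.]
 [296. 234.]
 [139. 233.]
 [136. 194.]]
```

View pics/s3c.png

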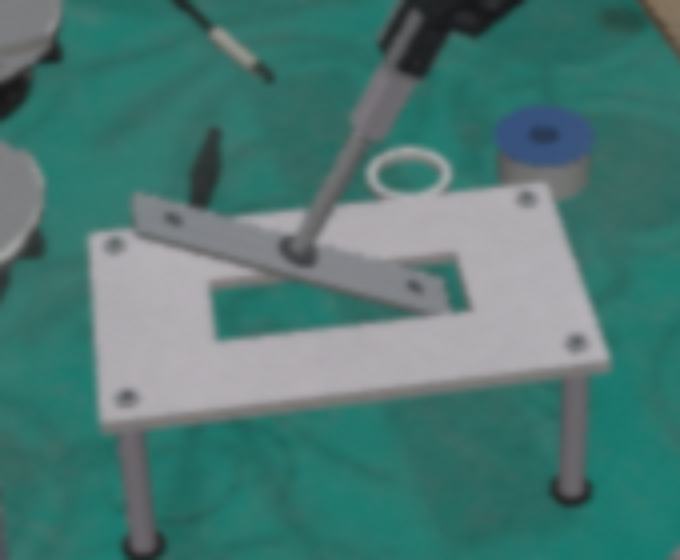

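The side crop shows the lower end entering the slot at (445,300), the upper end at (136,193) and the foot at (300,250). All match the prediction to about 1 mm, with no contact, so I'm continuing.

```bash
python3 -m creep '[{"tx":-0.008,"ty":0.001,"tz":0.004,"ax":0.0,"ay":0.0,"az":0.0,"gripper":0.0},{"tx":-0.017,"ty":0.001,"tz":0.009,"ax":0.0,"ay":0.0,"az":0.0,"gripper":0.0},{"tx":-0.025,"ty":0.001,"tz":0.0135,"ax":0.0,"ay":0.0,"az":0.0,"gripper":0.0},{"tx":-0.033,"ty":0.001,"tz":0.018,"ax":0.0,"ay":0.0,"az":0.0,"gripper":0.0},{"tx":-0.042,"ty":0.001,"tz":0.022,"ax":0.0,"ay":0.0,"az":0.0,"gripper":0.0},{"tx":-0.05,"ty":0.001,"tz":0.0265,"ax":0.0,"ay":0.0,"az":0.0,"gripper":0.0},{"tx":-0.05,"ty":0.001,"tz":0.0265,"ax":0.0,"ay":0.0,"az":0.0,"gripper":0.0},{"tx":-0.05,"ty":0.001,"tz":0.0265,"ax":0.0,"ay":0.0,"az":0.0,"gripper":0.0}]'
python3 - <<'E'
from h import *
for C in([-.011,0,.09],[-.027,0,.066],[-.024,0,.053]):hang(C,25)
hang([0,0,.055],0)
print(sense()['wrist_force'])
m=camera_model('side');cv2.imwrite('pics/side4.png',snapshot('side')[:,:,::-1])
cv2.imwrite('pics/s4c.png',cv2.resize(cv2.imread('pics/side4.png')[240:380,230:400],None,fx=4,fy=4))
s=sense();R=np.array(s['eef_rot']);g=s['tool_pos']-R@[0,0,.019];H=Rt(YAW,25)
C=g+H@[-.0024,0,.128];print(((proj(m,[C+H@[sx*.09,sy*.016,-.006] for sx in(-1,0,1) for sy in(-1,1)])-[230,240])*4).round())
E
```

```text
time: 7.5
tool_pos: [0.4611, 0.2304, 0.1903]
eef_rot: [[0.875, 0.16, 0.457], [0.141, -0.987, 0.075], [0.463, -0.001, -0.886]]
wrist_force: [0.5, -0.1, -2.2]
finger_gap: 0.0132
finger_force: 107.9
[-0.011, 0, 0.09] 25 t [-0.0002  0.0004  0.0001] r [-0.0026 -0.0014  0.0022]
[-0.027, 0, 0.066] 25 t [-0.0255  0.0004  0.0139] r [-0.0026 -0.0014  0.0022]
[-0.024, 0, 0.053] 25 t [-0.0289  0.0004  0.0269] r [-0.0026 -0.0014  0.0022]
[0, 0, 0.055] 0 t [0.0385 0.0007 0.0498] r [-0.0021 -0.4378  0.0027]
[ 0.5338 -0.0795 -2.2136]
[[516. 367.]
 [504. 328.]
 [367. 332.]
 [358. 293.]
 [209. 296.]
 [203. 256.]]
```

View pics/s4c.png

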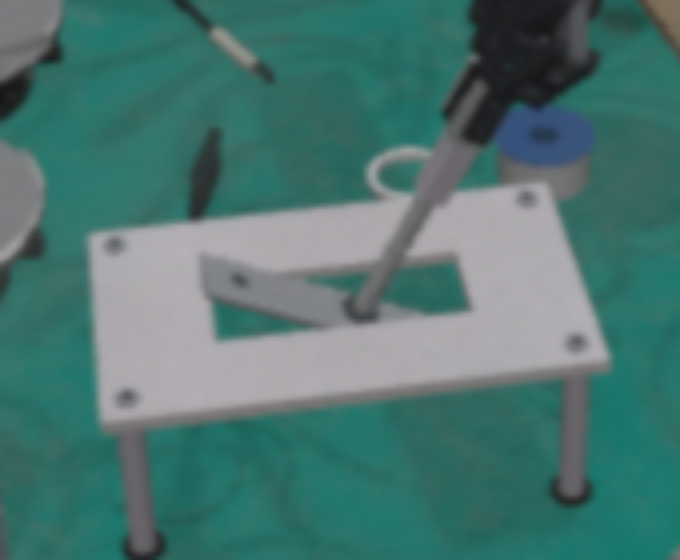

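The upper end is at (203,255) and the foot at (362,305), both as predicted, with the lower end below the panel and no contact. Next I'm bringing the upper end through.

```bash
python3 -m creep '[{"tx":-0.009,"ty":0.0,"tz":0.005,"ax":0.0,"ay":0.0,"az":0.0,"gripper":0.0},{"tx":-0.018,"ty":0.0,"tz":0.01,"ax":0.0,"ay":0.0,"az":0.0,"gripper":0.0},{"tx":-0.0255,"ty":0.0,"tz":0.014,"ax":0.0,"ay":0.0,"az":0.0,"gripper":0.0},{"tx":-0.0265,"ty":0.0,"tz":0.0185,"ax":0.0,"ay":0.0,"az":0.0,"gripper":0.0},{"tx":-0.0275,"ty":0.0,"tz":0.023,"ax":0.0,"ay":0.0,"az":0.0,"gripper":0.0},{"tx":-0.029,"ty":0.0,"tz":0.027,"ax":0.0,"ay":0.0,"az":0.0,"gripper":0.0},{"tx":-0.029,"ty":0.0,"tz":0.027,"ax":0.0,"ay":0.0,"az":0.0,"gripper":0.0},{"tx":-0.029,"ty":0.0,"tz":0.027,"ax":0.0,"ay":0.0,"az":0.0,"gripper":0.0}]'
python3 - <<'E'
from h import *
hang([-.024,0,.053],25)
for i in(1,2,3,4,5):hang([-.024+.0048*i,0,.053+i*.0004],25-5*i)
print(sense()['wrist_force'],sense()['moment'])
cv2.imwrite('pics/side5.png',snapshot('side')[:,:,::-1])
cv2.imwrite('pics/s5c.png',cv2.resize(cv2.imread('pics/side5.png')[240:380,230:400],None,fx=4,fy=4))
E
```

```text
time: 8.35
tool_pos: [0.4481, 0.2284, 0.1529]
eef_rot: [[0.875, 0.159, 0.457], [0.14, -0.987, 0.075], [0.463, -0.002, -0.887]]
wrist_force: [-0.0, 0.4, -2.5]
finger_gap: 0.0131
finger_force: 107.9
[-0.024, 0, 0.053] 25 t [ 0.      0.0004 -0.0002] r [-0.0027 -0.001   0.0017]
[-0.019200000000000002, 0, 0.053399999999999996] 20 t [0.0139 0.0005 0.0028] r [-0.0026 -0.0883  0.0018]
[-0.014400000000000001, 0, 0.0538] 15 t [0.0277 0.0005 0.0066] r [-0.0025 -0.1756  0.0019]
[-0.009600000000000001, 0, 0.0542] 10 t [0.0412 0.0005 0.0112] r [-0.0024 -0.2628  0.002 ]
[-0.004800000000000002, 0, 0.054599999999999996] 5 t [0.0545 0.0006 0.0166] r [-0.0024 -0.3501  0.0022]
[-3.469446951953614e-18, 0, 0.055] 0 t [0.0674 0.0006 0.0227] r [-0.0023 -0.4374  0.0023]
[-0.0034  0.3682 -2.4559] [-0.0689  0.8897  0.0042]
```

View pics/s5c.png

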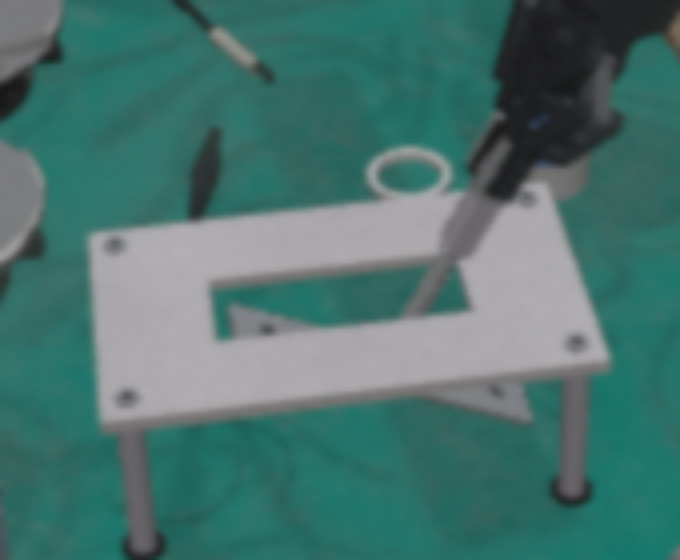

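The whole bar is now below the panel: upper end at (232,315), lower end at (530,410), stud clear in the slot. Next is levelling.

```bash
python3 -m creep '[{"tx":0.007,"ty":0.0,"tz":0.001,"ax":0.0,"ay":-0.044,"az":0.0,"gripper":0.0},{"tx":0.014,"ty":0.0,"tz":0.003,"ax":0.0,"ay":-0.088,"az":0.0,"gripper":0.0},{"tx":0.028,"ty":0.0,"tz":0.0066,"ax":-0.001,"ay":-0.176,"az":0.001,"gripper":0.0},{"tx":0.041,"ty":0.0,"tz":0.011,"ax":-0.002,"ay":-0.263,"az":0.002,"gripper":0.0},{"tx":0.0545,"ty":0.0,"tz":0.0165,"ax":-0.002,"ay":-0.35,"az":0.002,"gripper":0.0},{"tx":0.067,"ty":0.0,"tz":0.0225,"ax":-0.002,"ay":-0.437,"az":0.002,"gripper":0.0},{"tx":0.067,"ty":0.0,"tz":0.0225,"ax":-0.002,"ay":-0.437,"az":0.002,"gripper":0.0},{"tx":0.067,"ty":0.0,"tz":0.0225,"ax":-0.002,"ay":-0.437,"az":0.002,"gripper":0.0}]'
python3 - <<'E'
from h import *
hang([0,0,.055],0)
print(sense()['wrist_force'])
o=[210,220];m=camera_model('side');cv2.imwrite('pics/side6.png',snapshot('side')[:,:,::-1]);cv2.imwrite('pics/top6.png',snapshot('top')[:,:,::-1])
a=cv2.resize(cv2.imread('pics/side6.png')[220:400,210:410],None,fx=4,fy=4)[:600]
cv2.imwrite('pics/s6c.png',a)
H=Rt(YAW,0);C=np.r_[PC,.055]
print(((proj(m,[C+H@[sx*.09,sy*.016,0] for sx in(-1,1) for sy in(-1,1)]+[C+[0,0,.01],C+[0,0,.1]])-o)*4).round())
mt=camera_model('top');a=cv2.imread('pics/top6.png')[155:300,130:250];print(((proj(mt,[C+[0,0,.006],C+[0,0,.15]])-[130,155])).round(1))
E
```

```text
time: 9.2
tool_pos: [0.5181, 0.2392, 0.1632]
eef_rot: [[0.987, 0.155, 0.043], [0.155, -0.988, 0.008], [0.044, -0.001, -0.999]]
wrist_force: [-0.4, 0.8, -2.9]
finger_gap: 0.013
finger_force: 107.9
[0, 0, 0.055] 0 t [-0.0005  0.0002 -0.0009] r [-0.0007 -0.0002 -0.0013]
[-0.389   0.8403 -2.9445]
[[586. 447.]
 [575. 408.]
 [257. 488.]
 [253. 447.]
 [419. 434.]
 [414. 305.]]
[[60.5 74. ]
 [43.1 64.5]]
```

View pics/s6c.png

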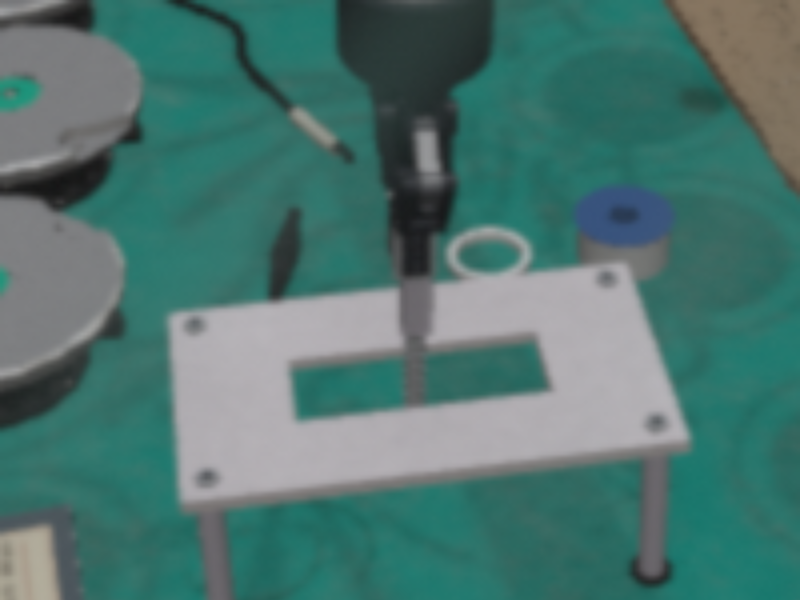

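The side crop shows the stud standing upright through the slot at (416,300)–(417,400), and the prediction for a centred pose is (414,305)–(419,434). I'm checking the cross-slot position and yaw numerically from the top picture.

Run:
```python
from h import *
m=camera_model('top');hsv=cv2.cvtColor(cv2.imread('pics/top6.png'),cv2.COLOR_BGR2HSV)
green=(hsv[...,1]>110)&(hsv[...,0]>70)&(hsv[...,0]<100)
e=np.array([[np.cos(np.radians(9)),-np.sin(np.radians(9))],[np.sin(np.radians(9)),np.cos(np.radians(9))]])
# sample slot opening rows on the bar top plane: print classes across v for several u
for u in(-60,-50,-40,-25,25,40,50,60):
    v=np.arange(-32,33,2)
    P=np.array([np.r_[PC+e@[u/1e3,x/1e3],.061] for x in v]);q=proj(m,P).round().astype(int)
    print(u,''.join('g' if green[b,a] else ('W' if hsv[b,a,2]>185 else ('k' if hsv[b,a,2]<60 else '#')) for a,b in q))
    if abs(u)==50: print(hsv[q[:,1],q[:,0],2])
s=sense();print(s['wrist_force'],s['joint_velocities'],s['finger_force'])
```

```text
-60 WWWWWWWW###################ggg###
-50 WWWWWWWW#g#################gggggg
[201 202 202 199 199 199 199 201 177 112 120 120 149 150 149 148 148 150
 152 147 147 149 151 151 151 150 137 116 112 111 113 110 103]
-40 WWWWWWWWW##################gggggg
-25 WWWWWWWWW##################gggggg
25 WWWWWWWW#g#####kkkkkkkkkkkkkkkkkk
40 WWWWWWWW#g#################kkkkkk
50 WWWWWWWW####k#####kk#######k##kkg
[202 202 199 203 206 202 206 206 184 142 111  78  34  72  72 105 108  62
  56  49  86  93 113 106  68  78  74  53  92  76  45  31  15]
60 WWWWWWWW#g##################ggggg
[-0.1956 -0.124  -2.6713] [-0.1087 -1.4283 -0.5579  0.9042  0.1294  0.1632 -0.0133] 107.88869261741638
```

The bar lies parallel to the slot but about 5 mm too far to +v. I'll shift it 4 mm, settle and hand in.

```bash
python3 -m creep '[{"tx":0.0,"ty":0.002,"tz":0.0,"ax":0.0,"ay":0.0,"az":0.0,"gripper":0.0},{"tx":0.0,"ty":0.004,"tz":0.0,"ax":0.0,"ay":0.0,"az":0.0,"gripper":0.0},{"tx":0.0,"ty":0.004,"tz":0.0,"ax":0.0,"ay":0.0,"az":0.0,"gripper":0.0},{"tx":0.0,"ty":0.004,"tz":0.0,"ax":0.0,"ay":0.0,"az":0.0,"gripper":0.0},{"tx":0.0,"ty":0.004,"tz":0.0,"ax":0.0,"ay":0.0,"az":0.0,"gripper":0.0},{"tx":0.0,"ty":0.004,"tz":0.0,"ax":0.0,"ay":0.0,"az":0.0,"gripper":0.0},{"tx":0.0,"ty":0.004,"tz":0.0,"ax":0.0,"ay":0.0,"az":0.0,"gripper":0.0},{"tx":0.0,"ty":0.004,"tz":0.0,"ax":0.0,"ay":0.0,"az":0.0,"gripper":0.0}]' && python3 -c "
from cell import *
print(hand_in())"
```

```text
time: 10.1
tool_pos: [0.5174, 0.2355, 0.164]
eef_rot: [[0.987, 0.157, 0.043], [0.157, -0.988, 0.007], [0.044, 0.0, -0.999]]
wrist_force: [0.4, 0.1, -2.9]
finger_gap: 0.0133
finger_force: 107.9
the job is handed in; nothing more can be done
None
```

I threaded the hanger through the slot and handed it in at 10.1 s, still gripped, about level and centred, its underside about 55 mm above the bench; I saw no sign of contact with the panel, and the hand-in returned no verdict.

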